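# Show the trainee where the next frame goes for tracing

### The arm

A 6-joint arm with a two-finger parallel gripper is mounted at the origin on the work surface. World frame = base frame: x ahead of the robot, y to its left, z up, the work surface at z = 0. Lengths are in mm, angles in rad, forces in N, time in s.
With the tool pointing down it reaches from about 350 to 800 mm from the base axis. Payload 7.3 kg.
Tool frame: the origin (TCP) lies between the finger pads, 19 mm behind the fingertips; this is the grasp point; z points along the fingers, y is the line along which they close (so a half turn about z gives the same grasp; the last joint's range is limited). The gripper opens to 85 mm and grips with 20 to 120 N. Pads are 22 mm wide; open, the fingers measure 114 mm over their backs; the gripper's body (76 mm by 85 mm) begins 54 mm behind the grasp point. The pads swing forward as they close: fully open they stand 13 mm farther back than shut.
Start: joints at [1.134, 0.342, 1.524, -0, 1.275, -0.146], TCP at [150.511, 502.98, 250.022] pointing down, gripper open.
Joint ranges: [-2.53, 2.53], [-0.77, 2.02], [0.04, 2.7], [-1, 4.14], [0.28, 2.66], [-3.11, 3.11]. Speed limits (rad/s): [2.57, 2.57, 3.14, 3.14, 3.14, 3.14].

### API

Orientations are given as a 3x3 rotation matrix whose columns are the frame's x, y, z axes.
In Python, from rig import observe, imaging, order gives the robot as it stands.
- The arm moves only by the tool drive_tool, never from a script. Its argument "moves" is a list of rows, each an object of numbers: "dx", "dy", "dz": the shift along the world's x, y, z in cm; "roll": the turn about the world's z in degrees. A call has 1 to 8 rows; each row is the pose to reach, as a shift and turn from the pose commanded when the call began; what a row does not reach only later rows make up. A row lasts 1/10 s, in which the tool goes at most 50 mm and 8.59 degrees, less where a joint would pass 70% of its speed; a pose out of reach is approached as far as the arm can. A call with a gripper value outside its range is refused whole. "fingers" is the finger opening in cm, from 0 to 8.54, set as the call begins (left out, the last holds). The fingers move at their own pace and stop on an object; "force" is the grip in N (left out, the last holds). Time passes only in rows, so rows that repeat a pose let the fingers close. It gives the time, the measured TCP pose, the force, the opening and the grip force at its end, in the units of the state.
- observe(): the state, without advancing time (a new reading comes with each control period).
- imaging.read_camera(name): name is "scene" or "top"; returns a dict with "color" (420x560x3 uint8, red, green, blue), "depth" (420x560 float32, mm along the optical axis (not along the pixel's ray), 0 where there is no reading), "intrinsics" (3x3 intrinsics, pixels), "position" and "orientation" of the camera in the world. Camera axes: x right, y up, looking along -z (the intrinsics and any distortion apply to the point x, -y, -z); pixel columns grow to the right and rows downward; lengths in mm; the calibration is good to about 2 mm. A picture is of the moment at which its call begins.
- order.sign_off(): hands the job in; it is judged then, once.
The state is a dict: "t": time; "joint_pos": joint angles; "dq": joint speeds; "joint_torque": joint torques, N m; "position": TCP position; "eef_rot": TCP orientation; "ft_force": force on the tool from outside, world axes, zero at the start; "moment": the same for the moment, N m; "opening": opening from 0.0 (shut) to 1.0 (fully open); "finger_force": force on a finger pad.
Only numpy, scipy, OpenCV 4.12 (cv2) and the standard library are available. Lean on these libraries where they do the work, as an engineer would, in place of code of your own. Each camera call takes 0.05 s, during which the arm holds its last target. There are 200 camera calls.

### The job

Show the trainee where the next frame gets traced: with the fingertips gently push the frame tracer's sliding dust cover fully back without gripping it, then point down at the red spectacle frame in its job tray, and after that point down at the stylus in the tracer's uncovered bay. Point each time with the fingertips a few centimetres above the thing, and stay there for about two seconds. Touch nothing but the dust cover, pick nothing up, do not point closely at the other two frames, and leave the cover open.

Things in the scene. Friction and masses are not known exactly. Their poses are not given: they have to be found in the camera images.
- tracer: Frame tracer: light grey bench machine, 335 mm deep (160 mm before to 175 mm behind the origin along its own x), 250 mm wide (y), flat deck 110 mm above the table; its sloping front (-x) panel has a blue screen and keys. Origin on the table, under the machine; x points from front to back, z up; it stands at some yaw.
- cover (a joint): The tracer's sliding dust cover, in m: 0 is shut over the bay, 0.135 is fully back against its rigid stop, bay uncovered. It may start a little open. It slides along the tracer's +x with about 2 N of friction and stays where it is left. Come up to the stop slowly (0.05 m/s): a hard knock counts as forcing it.
- cover_ridge (a point): Middle of the top edge of the cover's teal finger ridge, 137 mm above the table, at tracer x = -60 mm plus the joint value, y = 0; axes as the tracer. The ridge is 110 mm long (tracer y), 10 mm thick (x) and stands 20 mm above the dark grey cover plate (200 mm wide, 140 mm long, top 117 mm above the table), of which 35 mm lie in front of the ridge.
- stylus_tip (a point): Top of the tracing stylus: a brass pin with a 16 mm round head on a grey disc 54 mm across, in the middle of the bay between the two jaws: tracer x = -27.5 mm, y = 0, 99 mm above the table, 11 mm below the deck. Seen only when the cover is back.
- tracer_case: The tracer's grey case (all but cover, jaws and stylus), origin and axes as tracer. In its deck is the bay, x -90 to +35 mm, y -85 to +85 mm, floor 70 mm above the table, hidden while the cover is shut. Two rails beside the cover reach 118 mm above the table.
- tracer_jaws: The two clamping jaws in the bay, aluminium bars 150 mm long across the bay, 46 mm before and behind the stylus, their pins' tops 100.5 mm above the table. Origin and axes as tracer.
- stylus: The stylus unit. Its origin is on the table straight below stylus_tip; axes as the tracer.
- frame_red: Folded spectacle frame, bright red plastic, with clear lenses, lying lenses up and temples down in its job tray: 138 mm (its own x) by 47 mm (y), 28 mm high. Origin at the middle of its underside, on the tray's floor; the bridge is above the origin and the top of the rims is 28 mm above it (31 mm above the table). z up.
- frame_blue: Folded spectacle frame, dark blue plastic, with clear lenses, lying lenses up and temples down in another tray: 138 mm (its own x) by 47 mm (y), 28 mm high. Origin at the middle of its underside, on the tray's floor; the bridge is above the origin and the top of the rims is 28 mm above it (31 mm above the table). z up.
- frame_black: Folded spectacle frame, black plastic, with clear lenses, lying lenses up and temples down in another tray: 138 mm (its own x) by 47 mm (y), 28 mm high. Origin at the middle of its underside, on the tray's floor; the bridge is above the origin and the top of the rims is 28 mm above it (31 mm above the table). z up.
- tray_red: Purple open job tray holding the red frame, 185 (x) by 115 (y) by 34 mm high, walls and floor 3 mm, loose on the table. Origin at the middle of its underside.
- tray_blue: Purple open job tray holding the blue frame, 185 (x) by 115 (y) by 34 mm high, walls and floor 3 mm, loose on the table. Origin at the middle of its underside.
- tray_black: Purple open job tray holding the black frame, 185 (x) by 115 (y) by 34 mm high, walls and floor 3 mm, loose on the table. Origin at the middle of its underside.
- screwdriver: Small screwdriver with an orange handle, 150 mm long, lying on the table to the right of the tracer. Origin under its middle.
- cleaner: Amber bottle of lens cleaner with a black cap, 52 mm across, 150 mm high, standing at the back. Origin at the middle of its underside.
- pliers: Pliers with blue grips lying at the back, 140 mm long, 56 mm wide, 12 mm high. Origin near the pivot, on the table.
- screw_dish: White ceramic dish, 72 mm across, 28 mm high, at the back. Origin at the middle of its underside.
Things that resemble listed ones, but are neither listed nor needed, are in the scene too. Leave any turquoise or yellow look-alike of the frame_red alone.

How it is judged:
By the outcome, as a careful person would: the job done as asked, in the order asked, and still so for the second after the job is handed in, with the robot touching nothing.
It also fails if it takes over 58 s, if anything falls off the work surface, if the arm or the gripper's body presses on something with over 40 N, if the wrist force passes 120 N, or if a joint passes its speed limit or range.

## Working session

There is one attempt and no reset: what is moved stays moved. The work goes in short steps, Python scripts to look and compute and a tool call to move; the robot and the scene stay as the last step left them, time stands still between calls to the robot, and variables do not carry over. Pictures are saved under pics/ and viewed, at most 10 in all, crops included, and the job is handed in when it is done.

Besides the shell and the picture viewer there is one more tool, called after ">>>" as name(argument=value, ...), one argument or row to a line, values as JSON. drive_tool: Moves the arm, as the interface text tells. Its arguments: {"type":"object","properties":{"moves":{"type":"array","items":{"type":"object","properties":{"dx":{"type":"number"},"dy":{"type":"number"},"dz":{"type":"number"},"roll":{"type":"number"}}}},"fingers":{"type":"number"},"force":{"type":"number"}},"required":["moves"]}

```bash
mkdir -p pics
cat > h.py <<'E'
import numpy as np, cv2
from rig import observe, imaging, order
def cam(n):
    c=imaging.read_camera(n); return c
def pts(c):
    K=np.array(c["intrinsics"]);d=c["depth"];h,w=d.shape
    u,v=np.meshgrid(np.arange(w),np.arange(h))
    P=np.stack([(u-K[0,2])/K[0,0]*d,-(v-K[1,2])/K[1,1]*d,-d],-1)
    return P@np.array(c["orientation"]).T+np.array(c["position"])
def save(c,n): cv2.imwrite("pics/"+n,c["color"][:,:,::-1])
E
python3 - <<'E'
from h import *
for n in("top","scene"):
    c=cam(n); save(c,n+"0.png"); np.savez(n+"0.npz",**c); print(n,c["position"],c["orientation"],c["intrinsics"],c.keys())
print(observe())
E
```

```text
top [ 340.38911177  -42.62767329 1127.4616275 ] [[ 2.70641069e-02  9.74332366e-01 -2.23481486e-01]
 [-9.99613172e-01  2.78112947e-02  1.96020000e-04]
 [ 6.40629810e-03  2.23389732e-01  9.74708155e-01]] [[426.84818415   0.         281.13324772]
 [  0.         426.84818415 209.54751739]
 [  0.           0.           1.        ]] dict_keys(['color', 'depth', 'intrinsics', 'position', 'orientation'])
scene [1232.30948009 -439.4015333  1178.56450307] [[ 0.48233985 -0.69970314  0.52703301]
 [ 0.87597074  0.38860111 -0.28576992]
 [-0.0048515   0.59950371  0.80035727]] [[538.58171648   0.         279.80713318]
 [  0.         538.58171648 208.6973288 ]
 [  0.           0.           1.        ]] dict_keys(['color', 'depth', 'intrinsics', 'position', 'orientation'])
{'t': 0.1, 'joint_pos': array([ 1.13400123e+00,  3.42660255e-01,  1.52492297e+00,  1.75887027e-05,
        1.27542792e+00, -1.45992107e-01]), 'dq': array([ 0.00024637, -0.00067706, -0.00312749,  0.00050749, -0.00047375,
       -0.00085655]), 'joint_torque': array([ 2.25241471e-03, -4.34442973e+01, -2.46491700e+01, -4.46601689e-05,
        4.73255437e-03,  1.56936591e-05]), 'position': array([150.35356924, 502.65538445, 249.39119317]), 'eef_rot': array([[-9.58012409e-01,  2.86726083e-01, -6.15322278e-04],
       [ 2.86726656e-01,  9.58011582e-01, -1.27819344e-03],
       [ 2.22994471e-04, -1.40095448e-03, -9.99998994e-01]]), 'ft_force': array([0.87618229, 0.54776362, 0.12180534]), 'moment': array([-0.00056994,  0.00616338, -0.01546472]), 'finger_force': 0.0, 'opening': 0.9980891884609188}
```

View pics/top0.png

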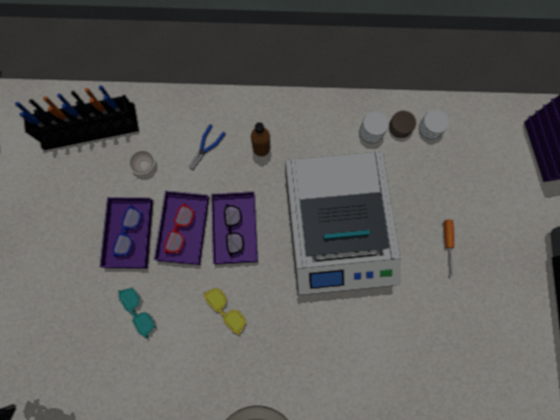

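View pics/scene0.png

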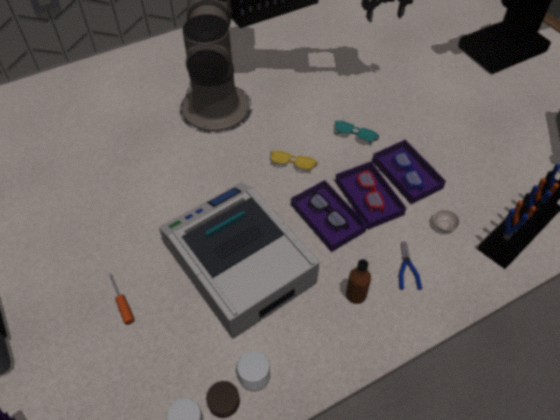

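The top view shows the tracer at about px (345,222) with its front toward the robot, the teal ridge at (347,235) and the red frame at (179,230). The blue frame is at (128,231) and the black one at (234,231). The scene view agrees. Next I'll measure these.

```bash
cat >> h.py <<'E'
def ray(c,u,v,z):
    K=np.array(c["intrinsics"]);d=np.array(c["orientation"])@np.array([(u-K[0,2])/K[0,0],-(v-K[1,2])/K[1,1],-1]);p=np.array(c["position"])
    return p+d*(z-p[2])/d[2]
def blobs(c,hlo,hhi,smin,vmin,box):
    hsv=cv2.cvtColor(c["color"],cv2.COLOR_RGB2HSV);m=cv2.inRange(hsv,(hlo,smin,vmin),(hhi,255,255))
    k=np.zeros_like(m);u0,v0,u1,v1=box;k[v0:v1,u0:u1]=m[v0:v1,u0:u1];return k
E
python3 - <<'E'
from h import *
t=dict(np.load("top0.npz"));s=dict(np.load("scene0.npz"))
def rect(c,m,z):
    v,u=np.nonzero(m);W=np.array([ray(c,a,b,z)[:2] for a,b in zip(u,v)],np.float32)
    r=cv2.minAreaRect(W);P=pts(c)[v,u];print(len(u),"rect",np.round(r[0]),np.round(r[1]),round(r[2],1),"mean",np.round(W.mean(0)),"depthmed",np.round(np.median(P,0)))
for c,bt,br,n in((t,(310,215,385,255),(155,195,208,262),"top"),(s,(195,200,255,245),(340,165,400,220),"scene")):
    print(n,"teal");rect(c,blobs(c,80,100,100,60,bt),137)
    print(n,"red");m=blobs(c,0,8,110,90,br)|blobs(c,172,180,110,90,br);rect(c,m,31)
# tracer deck from depth (top view)
P=pts(t);m=(abs(P[...,2]-110)<6)&(t["depth"]>0);m[:140]=0;m[300:]=0;m[:,:280]=0;m[:,410:]=0
W=P[m][:,:2].astype(np.float32);r=cv2.minAreaRect(W);print("deck",len(W),np.round(r[0]),np.round(r[1]),r[2])
# blobs purple trays
m=blobs(t,120,150,90,30,(95,185,265,275))
for q in cv2.findContours(m,cv2.RETR_EXTERNAL,2)[0]:
    if cv2.contourArea(q)>800:
        w=np.array([ray(t,*p[0],34)[:2] for p in q],np.float32);r=cv2.minAreaRect(w);print("tray",np.round(r[0]),np.round(r[1]),round(r[2],1))
# cover plate (dark, ~117)
g=t["color"].max(2);m=((g<75)&(g>0)).astype(np.uint8);k=np.zeros_like(m);k[185:262,298:392]=m[185:262,298:392]
q=max(cv2.findContours(k,cv2.RETR_EXTERNAL,2)[0],key=cv2.contourArea)
w=np.array([ray(t,*p[0],117)[:2] for p in q],np.float32);r=cv2.minAreaRect(w);print("cover",np.round(r[0]),np.round(r[1]),round(r[2],1))
cv2.imwrite("pics/crop.png",cv2.resize(t["color"][145:300,280:410,::-1],None,fx=4,fy=3.8,interpolation=2))
E
```

```text
top teal
207 rect [ 514. -198.] [ 11. 111.] 7.2 mean [ 514. -198.] depthmed [ 514. -197.  136.]
top red
191 rect [533. 221.] [ 43. 132.] 73.4 mean [532. 222.] depthmed [532. 223.  30.]
scene teal
146 rect [ 517. -200.] [ 10. 106.] 7.3 mean [ 517. -201.] depthmed [ 516. -201.  136.]
scene red
134 rect [538. 218.] [ 42. 131.] 73.6 mean [541. 218.] depthmed [545. 219.  30.]
deck 7062 [ 575. -192.] [293. 250.] 7.1053876876831055
tray [520. 356.] [182. 118.] 0.8
tray [541.  79.] [183. 111.] 5.0
tray [537. 214.] [115. 183.] 86.1
cover [ 535. -196.] [154. 200.] 7.2
```

View pics/crop.png

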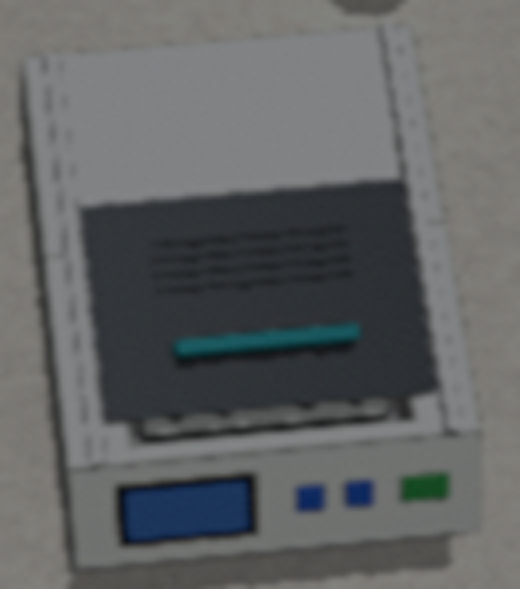

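The crop shows the cover slightly open: a jaw peeks out below its front edge at (270,420), and the ridge runs parallel to it. Tracer yaw is about 7.2°, the ridge is at (515,-199), and the joint is at roughly 0.025. The red frame is at about (536,219). Starting the approach with shut fingers.

>>> drive_tool(
  moves=[
    {"dx": 4, "dy": -3, "roll": 4},
    {"dx": 8, "dy": -7, "roll": 10},
    {"dx": 12, "dy": -11, "roll": 17},
    {"dx": 15, "dy": -15, "roll": 24},
    {"dx": 18, "dy": -19, "roll": 24},
    {"dx": 21, "dy": -23, "roll": 24},
    {"dx": 23, "dy": -27, "roll": 24},
    {"dx": 25, "dy": -31, "roll": 24},
  ],
  fingers=0,
)

```text
invalid input
```

>>> drive_tool(
  moves=[
    {"dx": 1, "dy": -4.5},
    {"dx": 2, "dy": -9},
    {"dx": 3, "dy": -13.5},
    {"dx": 4, "dy": -18},
    {"dx": 5, "dy": -22.5},
    {"dx": 6, "dy": -27},
    {"dx": 7, "dy": -31.5},
    {"dx": 7.5, "dy": -36},
  ],
)

```text
invalid input
```

>>> drive_tool(
  moves=[
    {"dy": -2, "dz": -2},
    {"dy": -3.5, "dz": -4},
    {"dy": -3.5, "dz": -6},
    {"dy": -3.5, "dz": -6},
  ],
)

```text
invalid input
```

Run:
```python
from h import *
o=observe();print(o["t"],o["position"],o["eef_rot"],o["opening"],o["ft_force"])
a=[]
for n,b in(("top",(250,140,430,320)),("scene",(130,100,310,280))):
    c=cam(n);np.savez(n+"1.npz",**c);a.append(cv2.resize(c["color"][b[1]:b[3],b[0]:b[2],::-1],(400,400)))
    K=np.array(c["intrinsics"])
    for z in (0,-10,-19,-30):
        p=np.array(c["orientation"]).T@(o["position"]+[0,0,z]-np.array(c["position"]));u=K[0,2]-K[0,0]*p[0]/p[2];v=K[1,2]+K[1,1]*p[1]/p[2];print(n,z,round(u,1),round(v,1),"crop",round((u-b[0])/.45+(400 if n=="scene" else 0)),round((v-b[1])/.45))
cv2.imwrite("pics/c1.png",np.hstack(a))
```

```text
0.1 [150.35356924 502.65538445 249.39119317] [[-9.58012409e-01  2.86726083e-01 -6.15322278e-04]
 [ 2.86726656e-01  9.58011582e-01 -1.27819344e-03]
 [ 2.22994471e-04 -1.40095448e-03 -9.99998994e-01]] 0.9980891884609188 [0.87618229 0.54776362 0.12180534]
top 0 -10.6 401.7 crop -579 582
top -10 -7.2 400.6 crop -571 579
top -19 -4.2 399.6 crop -565 577
top -30 -0.6 398.4 crop -557 574
scene 0 384.5 16.1 crop 966 -186
scene -10 384.0 19.1 crop 965 -180
scene -19 383.6 21.8 crop 963 -174
scene -30 383.0 25.0 crop 962 -167
```

View pics/c1.png

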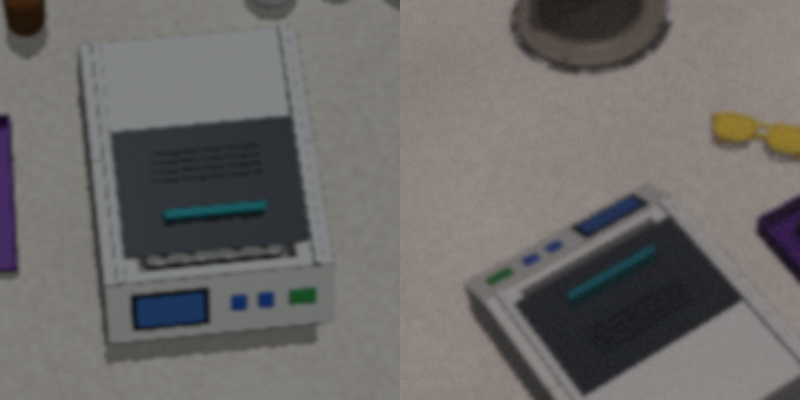

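The picture shows that the arm hasn't moved. All three calls were refused, most likely because every field has to be in each row.

>>> drive_tool(
  moves=[
    {"dx": 4, "dy": -3, "dz": 0, "roll": 4},
    {"dx": 8, "dy": -6, "dz": 0, "roll": 10},
    {"dx": 12, "dy": -9, "dz": 0, "roll": 17},
    {"dx": 15, "dy": -13, "dz": 0, "roll": 24},
    {"dx": 18, "dy": -17, "dz": 0, "roll": 24},
    {"dx": 20, "dy": -21, "dz": 0, "roll": 24},
    {"dx": 23, "dy": -25, "dz": 0, "roll": 24},
    {"dx": 25, "dy": -29, "dz": 0, "roll": 24},
  ],
  fingers=0,
  force=20,
)

```text
t: 1.0
position: [401.8, 211.1, 250.0]
eef_rot: [[-0.992, -0.127, 0.001], [-0.127, 0.992, 0.0], [-0.001, 0.0, -1.0]]
ft_force: [0.2, 0.7, -0.2]
opening: 0.003
finger_force: 0.0
```

>>> drive_tool(
  moves=[
    {"dx": 1, "dy": -4.5, "dz": 0, "roll": 0},
    {"dx": 2, "dy": -9, "dz": 0, "roll": 0},
    {"dx": 3, "dy": -13.5, "dz": 0, "roll": 0},
    {"dx": 4, "dy": -18, "dz": 0, "roll": 0},
    {"dx": 5, "dy": -22.5, "dz": 0, "roll": 0},
    {"dx": 6, "dy": -27, "dz": 0, "roll": 0},
    {"dx": 6.5, "dy": -31.5, "dz": 0, "roll": 0},
    {"dx": 7, "dy": -36, "dz": 0, "roll": 0},
  ],
)

```text
t: 1.8
position: [470.4, -149.0, 249.9]
eef_rot: [[-0.992, -0.128, -0.0], [-0.128, 0.992, 0.0], [0.0, 0.0, -1.0]]
ft_force: [1.1, -0.0, -0.2]
opening: -0.002
finger_force: 0.0
```

>>> drive_tool(
  moves=[
    {"dx": 0.3, "dy": -3, "dz": -2, "roll": 0},
    {"dx": 0.5, "dy": -5.4, "dz": -4, "roll": 0},
    {"dx": 0.5, "dy": -5.4, "dz": -7, "roll": 0},
    {"dx": 0.5, "dy": -5.4, "dz": -8, "roll": 0},
    {"dx": 0.5, "dy": -5.4, "dz": -8, "roll": 0},
  ],
)

```text
t: 2.3
position: [474.7, -200.3, 168.7]
eef_rot: [[-0.992, -0.128, -0.003], [-0.128, 0.992, 0.002], [0.003, 0.003, -1.0]]
ft_force: [0.0, 0.0, 0.8]
opening: 0.0
finger_force: 0.0
```

Run:
```python
from h import *
o=observe();print(o["t"],o["position"],o["opening"],o["ft_force"])
a=[]
for n,b in(("top",(270,160,430,320)),("scene",(150,120,310,280))):
    c=cam(n);np.savez(n+"1.npz",**c);a.append(cv2.resize(c["color"][b[1]:b[3],b[0]:b[2],::-1],(400,400),interpolation=2))
    K=np.array(c["intrinsics"])
    for z in (0,-19,-32):
        p=np.array(c["orientation"]).T@(o["position"]+[0,0,z]-np.array(c["position"]));u=K[0,2]-K[0,0]*p[0]/p[2];v=K[1,2]+K[1,1]*p[1]/p[2];print(n,z,"crop",round((u-b[0])*2.5+(400 if n=="scene" else 0)),round((v-b[1])*2.5))
    P=pts(c);m=(np.hypot(P[...,0]-o["position"][0],P[...,1]-o["position"][1])<25)&(P[...,2]>121);print(np.round(np.sort(P[m][:,2])[:12]))
cv2.imwrite("pics/c2.png",np.hstack(a))
```

```text
2.3 [ 474.6867269  -200.34385498  168.71740813] 0.0004903286253801307 [0.0072292  0.04819678 0.79210411]
top 0 crop 199 221
top -19 crop 196 224
top -32 crop 194 226
[166. 207. 496. 496. 496. 497. 497. 497. 497. 497. 497. 498.]
scene 0 crop 565 203
scene -19 crop 567 215
scene -32 crop 568 223
[122. 152. 152. 154. 156. 156. 156. 157. 157. 159. 159. 159.]
```

View pics/c2.png

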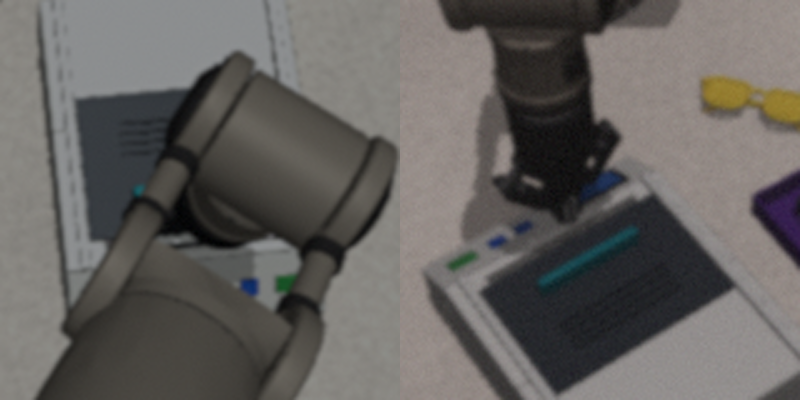

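The fingertips show at (567,218) in the right-hand crop, which matches TCP−19 mm, in front of the ridge at (590,258). Lowering to 7 mm above the plate and pushing slowly.

>>> drive_tool(
  moves=[
    {"dx": 0, "dy": -0.3, "dz": -1.3, "roll": 0},
    {"dx": 0, "dy": -0.3, "dz": -2.5, "roll": 0},
    {"dx": 0.4, "dy": -0.2, "dz": -2.5, "roll": 0},
    {"dx": 0.8, "dy": -0.2, "dz": -2.5, "roll": 0},
    {"dx": 1.2, "dy": -0.1, "dz": -2.5, "roll": 0},
    {"dx": 1.6, "dy": -0.1, "dz": -2.5, "roll": 0},
    {"dx": 2.0, "dy": 0, "dz": -2.5, "roll": 0},
    {"dx": 2.4, "dy": 0, "dz": -2.5, "roll": 0},
  ],
)

```text
t: 3.2
position: [499.8, -200.8, 145.2]
eef_rot: [[-0.992, -0.128, -0.0], [-0.128, 0.992, 0.0], [0.0, 0.0, -1.0]]
ft_force: [-2.1, 0.8, 1.0]
opening: 0.002
finger_force: 1.0
```

>>> drive_tool(
  moves=[
    {"dx": 0.4, "dy": 0.05, "dz": 0, "roll": 0},
    {"dx": 0.8, "dy": 0.1, "dz": 0, "roll": 0},
    {"dx": 1.2, "dy": 0.15, "dz": 0, "roll": 0},
    {"dx": 1.6, "dy": 0.2, "dz": 0, "roll": 0},
    {"dx": 2.0, "dy": 0.25, "dz": 0, "roll": 0},
    {"dx": 2.4, "dy": 0.3, "dz": 0, "roll": 0},
    {"dx": 2.8, "dy": 0.35, "dz": 0, "roll": 0},
    {"dx": 3.2, "dy": 0.4, "dz": 0, "roll": 0},
  ],
)

```text
t: 4.0
position: [531.8, -196.9, 145.0]
eef_rot: [[-0.992, -0.128, -0.0], [-0.128, 0.992, 0.0], [0.0, 0.0, -1.0]]
ft_force: [-1.7, 0.4, 0.6]
opening: -0.003
finger_force: 1.2
```

Contact is at about x≈499 with roughly 2 N, as expected. The stop should be near x≈605.

>>> drive_tool(
  moves=[
    {"dx": 0.4, "dy": 0.05, "dz": 0, "roll": 0},
    {"dx": 0.8, "dy": 0.1, "dz": 0, "roll": 0},
    {"dx": 1.2, "dy": 0.15, "dz": 0, "roll": 0},
    {"dx": 1.6, "dy": 0.2, "dz": 0, "roll": 0},
    {"dx": 2.0, "dy": 0.25, "dz": 0, "roll": 0},
    {"dx": 2.4, "dy": 0.3, "dz": 0, "roll": 0},
    {"dx": 2.8, "dy": 0.35, "dz": 0, "roll": 0},
    {"dx": 3.2, "dy": 0.4, "dz": 0, "roll": 0},
  ],
)

```text
t: 4.8
position: [563.8, -192.9, 145.0]
eef_rot: [[-0.992, -0.128, -0.0], [-0.128, 0.992, 0.0], [0.0, 0.0, -1.0]]
ft_force: [-2.8, 0.9, 1.2]
opening: -0.001
finger_force: 1.2
```

>>> drive_tool(
  moves=[
    {"dx": 0.4, "dy": 0.05, "dz": 0, "roll": 0},
    {"dx": 0.8, "dy": 0.1, "dz": 0, "roll": 0},
    {"dx": 1.2, "dy": 0.15, "dz": 0, "roll": 0},
    {"dx": 1.6, "dy": 0.2, "dz": 0, "roll": 0},
    {"dx": 2.0, "dy": 0.25, "dz": 0, "roll": 0},
    {"dx": 2.4, "dy": 0.3, "dz": 0, "roll": 0},
  ],
)

```text
t: 5.4
position: [587.8, -189.9, 145.0]
eef_rot: [[-0.992, -0.128, -0.0], [-0.128, 0.992, 0.0], [0.0, 0.0, -1.0]]
ft_force: [-2.4, 1.6, 1.4]
opening: 0.001
finger_force: 1.2
```

>>> drive_tool(
  moves=[
    {"dx": 0.2, "dy": 0, "dz": 0, "roll": 0},
    {"dx": 0.4, "dy": 0.05, "dz": 0, "roll": 0},
    {"dx": 0.6, "dy": 0.1, "dz": 0, "roll": 0},
    {"dx": 0.8, "dy": 0.1, "dz": 0, "roll": 0},
  ],
)

```text
t: 5.8
position: [595.6, -189.2, 144.9]
eef_rot: [[-0.992, -0.128, -0.0], [-0.128, 0.992, -0.0], [0.0, -0.0, -1.0]]
ft_force: [-2.2, -0.1, -1.5]
opening: -0.003
finger_force: 1.1
```

Now in small steps to feel for the stop.

>>> drive_tool(
  moves=[
    {"dx": 0.1, "dy": 0, "dz": 0, "roll": 0},
    {"dx": 0.2, "dy": 0, "dz": 0, "roll": 0},
    {"dx": 0.3, "dy": 0, "dz": 0, "roll": 0},
    {"dx": 0.4, "dy": 0, "dz": 0, "roll": 0},
  ],
)

```text
t: 6.2
position: [599.5, -188.8, 144.9]
eef_rot: [[-0.992, -0.128, -0.0], [-0.128, 0.992, 0.001], [0.0, 0.001, -1.0]]
ft_force: [-1.9, 1.4, -0.3]
opening: -0.001
finger_force: 1.0
```

>>> drive_tool(
  moves=[
    {"dx": 0.1, "dy": 0, "dz": 0, "roll": 0},
    {"dx": 0.2, "dy": 0, "dz": 0, "roll": 0},
  ],
)

```text
t: 6.4
position: [601.5, -188.9, 145.0]
eef_rot: [[-0.992, -0.128, -0.0], [-0.128, 0.992, 0.0], [0.0, 0.0, -1.0]]
ft_force: [-1.7, 0.9, -0.5]
opening: 0.002
finger_force: 1.0
```

>>> drive_tool(
  moves=[
    {"dx": 0.1, "dy": 0, "dz": 0, "roll": 0},
    {"dx": 0.2, "dy": 0, "dz": 0, "roll": 0},
  ],
)

```text
t: 6.6
position: [603.6, -189.0, 145.0]
eef_rot: [[-0.992, -0.128, 0.0], [-0.128, 0.992, 0.0], [-0.0, 0.0, -1.0]]
ft_force: [-2.6, 1.2, -0.1]
opening: -0.003
finger_force: 1.0
```

>>> drive_tool(
  moves=[
    {"dx": 0.1, "dy": 0, "dz": 0, "roll": 0},
    {"dx": 0.2, "dy": 0, "dz": 0, "roll": 0},
  ],
)

```text
t: 6.8
position: [605.6, -189.0, 145.0]
eef_rot: [[-0.992, -0.128, 0.0], [-0.128, 0.992, 0.0], [-0.0, 0.0, -1.0]]
ft_force: [-2.6, 1.3, -0.3]
opening: -0.001
finger_force: 1.0
```

>>> drive_tool(
  moves=[
    {"dx": 0.1, "dy": 0, "dz": 0, "roll": 0},
    {"dx": 0.2, "dy": 0, "dz": 0, "roll": 0},
  ],
)

```text
t: 7.0
position: [606.3, -189.0, 145.0]
eef_rot: [[-0.992, -0.128, -0.003], [-0.128, 0.992, 0.0], [0.003, 0.001, -1.0]]
ft_force: [-11.1, 1.5, 5.1]
opening: -0.003
finger_force: 5.0
```

The stop is reached gently at x=606.3 with 11 N. Backing off, then rising and heading for the red frame.

>>> drive_tool(
  moves=[
    {"dx": -0.5, "dy": -0.1, "dz": 0, "roll": 0},
    {"dx": -2.0, "dy": -0.2, "dz": 0, "roll": 0},
    {"dx": -2.5, "dy": -0.3, "dz": 2, "roll": 0},
    {"dx": -3, "dy": 0, "dz": 6, "roll": 0},
    {"dx": -4, "dy": 2, "dz": 10, "roll": 0},
    {"dx": -5, "dy": 6, "dz": 11, "roll": 0},
    {"dx": -6, "dy": 10.5, "dz": 11, "roll": 0},
    {"dx": -7, "dy": 15, "dz": 11, "roll": 0},
  ],
)

```text
t: 7.8
position: [537.8, -38.2, 256.2]
eef_rot: [[-0.992, -0.126, 0.004], [-0.126, 0.992, -0.001], [-0.004, -0.001, -1.0]]
ft_force: [1.0, -0.2, -0.5]
opening: -0.003
finger_force: 0.0
```

>>> drive_tool(
  moves=[
    {"dx": 0, "dy": 4.8, "dz": 0, "roll": 0},
    {"dx": 0, "dy": 9.6, "dz": 0, "roll": 0},
    {"dx": 0, "dy": 14.4, "dz": 0, "roll": 0},
    {"dx": 0, "dy": 19, "dz": 0, "roll": 0},
    {"dx": 0, "dy": 23, "dz": 0, "roll": 0},
    {"dx": 0, "dy": 25.8, "dz": 0, "roll": 0},
    {"dx": 0, "dy": 25.8, "dz": 0, "roll": 0},
    {"dx": 0, "dy": 25.8, "dz": 0, "roll": 0},
  ],
)

```text
t: 8.6
position: [537.8, 219.2, 255.2]
eef_rot: [[-0.992, -0.129, 0.001], [-0.129, 0.992, 0.0], [-0.001, -0.0, -1.0]]
ft_force: [0.4, -0.2, -0.4]
opening: -0.002
finger_force: 0.0
```

Run:
```python
from h import *
o=observe();print(o["t"],o["position"])
c=cam("top");save(c,"top2.png");P=pts(c)
v,u=np.nonzero(blobs(c,80,100,100,60,(300,150,390,255)));W=np.array([ray(c,a,b,137)[:2] for a,b in zip(u,v)],np.float32)
r=cv2.minAreaRect(W);print("ridge",r)
rc=np.array(r[0]);a=np.radians(7.2);print("stylus pred",rc-102.5*np.array([np.cos(a),np.sin(a)]))
hsv=cv2.cvtColor(c["color"],cv2.COLOR_RGB2HSV)
m=cv2.inRange(hsv,(12,90,50),(32,255,255));k=np.zeros_like(m);k[200:275,310:385]=m[200:275,310:385];v,u=np.nonzero(k)
if len(u): print("brass",len(u),u.mean(),v.mean(),ray(c,u.mean(),v.mean(),99))
```

```text
8.6 [537.81863132 219.24712136 255.17916202]
ridge ((620.5333251953125, -184.4493408203125), (11.054241180419922, 109.88233184814453), 7.008473873138428)
stylus pred [ 518.84156831 -197.29599726]
brass 33 343.5151515151515 234.6060606060606 [ 517.79849951 -196.77671396   99.        ]
```

View pics/top2.png

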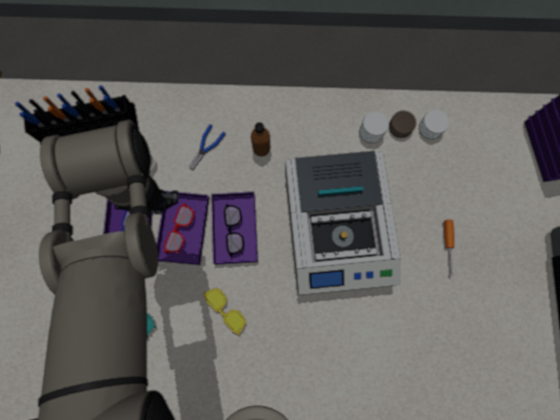

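The cover is fully back and the stylus head shows at (343,235), so it is at (518,-197). The arm is above the red frame at (179,230). Descending to point with the tips about 40 mm above the rims, then holding.

>>> drive_tool(
  moves=[
    {"dx": 0, "dy": 0, "dz": -4, "roll": 0},
    {"dx": 0, "dy": 0, "dz": -8, "roll": 0},
    {"dx": 0, "dy": 0, "dz": -12, "roll": 0},
    {"dx": 0, "dy": 0, "dz": -15, "roll": 0},
    {"dx": 0, "dy": 0, "dz": -16.5, "roll": 0},
    {"dx": 0, "dy": 0, "dz": -16.5, "roll": 0},
    {"dx": 0, "dy": 0, "dz": -16.5, "roll": 0},
    {"dx": 0, "dy": 0, "dz": -16.5, "roll": 0},
  ],
)

```text
t: 9.45
position: [538.6, 218.6, 91.6]
eef_rot: [[-0.992, -0.127, 0.003], [-0.127, 0.992, 0.001], [-0.003, 0.0, -1.0]]
ft_force: [0.3, 0.3, 0.6]
opening: -0.001
finger_force: 0.0
```

>>> drive_tool(
  moves=[
    {"dx": 0, "dy": 0, "dz": 0, "roll": 0},
    {"dx": 0, "dy": 0, "dz": 0, "roll": 0},
    {"dx": 0, "dy": 0, "dz": 0, "roll": 0},
    {"dx": 0, "dy": 0, "dz": 0, "roll": 0},
    {"dx": 0, "dy": 0, "dz": 0, "roll": 0},
    {"dx": 0, "dy": 0, "dz": 0, "roll": 0},
    {"dx": 0, "dy": 0, "dz": 0, "roll": 0},
    {"dx": 0, "dy": 0, "dz": 0, "roll": 0},
  ],
)

```text
t: 10.25
position: [537.5, 219.0, 89.9]
eef_rot: [[-0.992, -0.128, -0.0], [-0.128, 0.992, 0.0], [0.0, 0.0, -1.0]]
ft_force: [0.2, -0.6, 0.3]
opening: -0.001
finger_force: 0.0
```

>>> drive_tool(
  moves=[
    {"dx": 0, "dy": 0, "dz": 0, "roll": 0},
    {"dx": 0, "dy": 0, "dz": 0, "roll": 0},
    {"dx": 0, "dy": 0, "dz": 0, "roll": 0},
    {"dx": 0, "dy": 0, "dz": 0, "roll": 0},
    {"dx": 0, "dy": 0, "dz": 0, "roll": 0},
    {"dx": 0, "dy": 0, "dz": 0, "roll": 0},
    {"dx": 0, "dy": 0, "dz": 0, "roll": 0},
    {"dx": 0, "dy": 0, "dz": 0, "roll": 0},
  ],
)

```text
t: 11.05
position: [537.5, 219.0, 90.0]
eef_rot: [[-0.992, -0.128, -0.0], [-0.128, 0.992, 0.0], [0.0, 0.0, -1.0]]
ft_force: [0.1, 0.7, 0.1]
opening: -0.001
finger_force: 0.0
```

>>> drive_tool(
  moves=[
    {"dx": 0, "dy": 0, "dz": 0, "roll": 0},
    {"dx": 0, "dy": 0, "dz": 0, "roll": 0},
    {"dx": 0, "dy": 0, "dz": 0, "roll": 0},
    {"dx": 0, "dy": 0, "dz": 0, "roll": 0},
    {"dx": 0, "dy": 0, "dz": 0, "roll": 0},
  ],
)

```text
t: 11.55
position: [537.5, 219.0, 90.0]
eef_rot: [[-0.992, -0.128, 0.0], [-0.128, 0.992, 0.0], [-0.0, 0.0, -1.0]]
ft_force: [-0.3, 0.4, -0.0]
opening: -0.004
finger_force: 0.0
```

>>> drive_tool(
  moves=[
    {"dx": 0, "dy": 0, "dz": 4, "roll": 0},
    {"dx": 0, "dy": 0, "dz": 8.5, "roll": 0},
    {"dx": 0, "dy": 0, "dz": 13, "roll": 0},
    {"dx": 0, "dy": -1, "dz": 16.5, "roll": 0},
    {"dx": 0, "dy": -5.5, "dz": 16.5, "roll": 0},
    {"dx": 0, "dy": -10, "dz": 16.5, "roll": 0},
    {"dx": 0, "dy": -14.5, "dz": 16.5, "roll": 0},
    {"dx": 0, "dy": -19, "dz": 16.5, "roll": 0},
  ],
)

```text
t: 12.35
position: [537.2, 27.4, 255.2]
eef_rot: [[-0.992, -0.128, 0.0], [-0.128, 0.992, 0.0], [-0.0, -0.0, -1.0]]
ft_force: [0.9, -0.3, -0.4]
opening: 0.002
finger_force: 0.0
```

>>> drive_tool(
  moves=[
    {"dx": 0, "dy": -4.5, "dz": 0, "roll": 0},
    {"dx": -0.5, "dy": -9, "dz": 0, "roll": 0},
    {"dx": -1, "dy": -13.5, "dz": 0, "roll": 0},
    {"dx": -1.5, "dy": -17.5, "dz": 0, "roll": 0},
    {"dx": -1.9, "dy": -20.5, "dz": 0, "roll": 0},
    {"dx": -1.9, "dy": -22.6, "dz": 0, "roll": 0},
    {"dx": -1.9, "dy": -22.6, "dz": 0, "roll": 0},
  ],
)

```text
t: 13.05
position: [518.1, -199.7, 254.8]
eef_rot: [[-0.992, -0.124, -0.0], [-0.124, 0.992, -0.001], [0.0, -0.001, -1.0]]
ft_force: [-0.3, 0.4, -0.6]
opening: -0.002
finger_force: 0.0
```

>>> drive_tool(
  moves=[
    {"dx": 0, "dy": 0.2, "dz": -3, "roll": 0},
    {"dx": 0, "dy": 0.2, "dz": -6, "roll": 0},
    {"dx": 0, "dy": 0.2, "dz": -8.5, "roll": 0},
    {"dx": 0, "dy": 0.2, "dz": -10, "roll": 0},
    {"dx": 0, "dy": 0.2, "dz": -10, "roll": 0},
    {"dx": 0, "dy": 0.2, "dz": -10, "roll": 0},
    {"dx": 0, "dy": 0.2, "dz": -10, "roll": 0},
    {"dx": 0, "dy": 0.2, "dz": -10, "roll": 0},
  ],
)

```text
t: 13.85
position: [519.1, -195.1, 156.2]
eef_rot: [[-0.992, -0.128, 0.002], [-0.128, 0.992, -0.001], [-0.002, -0.001, -1.0]]
ft_force: [0.7, 0.7, -0.4]
opening: -0.001
finger_force: 0.0
```

>>> drive_tool(
  moves=[
    {"dx": 0, "dy": 0, "dz": 0, "roll": 0},
    {"dx": 0, "dy": 0, "dz": 0, "roll": 0},
    {"dx": 0, "dy": 0, "dz": 0, "roll": 0},
    {"dx": 0, "dy": 0, "dz": 0, "roll": 0},
    {"dx": 0, "dy": 0, "dz": 0, "roll": 0},
    {"dx": 0, "dy": 0, "dz": 0, "roll": 0},
    {"dx": 0, "dy": 0, "dz": 0, "roll": 0},
    {"dx": 0, "dy": 0, "dz": 0, "roll": 0},
  ],
)

```text
t: 14.65
position: [518.5, -195.0, 155.0]
eef_rot: [[-0.992, -0.128, 0.0], [-0.128, 0.992, 0.0], [-0.0, 0.0, -1.0]]
ft_force: [-0.2, -0.1, -0.5]
opening: -0.001
finger_force: 0.0
```

>>> drive_tool(
  moves=[
    {"dx": 0, "dy": 0, "dz": 0, "roll": 0},
    {"dx": 0, "dy": 0, "dz": 0, "roll": 0},
    {"dx": 0, "dy": 0, "dz": 0, "roll": 0},
    {"dx": 0, "dy": 0, "dz": 0, "roll": 0},
    {"dx": 0, "dy": 0, "dz": 0, "roll": 0},
    {"dx": 0, "dy": 0, "dz": 0, "roll": 0},
    {"dx": 0, "dy": 0, "dz": 0, "roll": 0},
    {"dx": 0, "dy": 0, "dz": 0, "roll": 0},
  ],
)

```text
t: 15.45
position: [518.5, -195.0, 155.0]
eef_rot: [[-0.992, -0.128, 0.0], [-0.128, 0.992, 0.0], [-0.0, 0.0, -1.0]]
ft_force: [-1.1, 0.3, -0.2]
opening: -0.003
finger_force: 0.0
```

>>> drive_tool(
  moves=[
    {"dx": 0, "dy": 0, "dz": 0, "roll": 0},
    {"dx": 0, "dy": 0, "dz": 0, "roll": 0},
    {"dx": 0, "dy": 0, "dz": 0, "roll": 0},
    {"dx": 0, "dy": 0, "dz": 0, "roll": 0},
  ],
)

```text
t: 15.85
position: [518.5, -195.0, 155.0]
eef_rot: [[-0.992, -0.128, -0.0], [-0.128, 0.992, 0.0], [0.0, 0.0, -1.0]]
ft_force: [0.9, 0.6, -0.3]
opening: -0.003
finger_force: 0.0
```

>>> drive_tool(
  moves=[
    {"dx": 0, "dy": 0, "dz": 4, "roll": 0},
    {"dx": 0, "dy": 0, "dz": 8, "roll": 0},
    {"dx": 0, "dy": 0, "dz": 10, "roll": 0},
    {"dx": 0, "dy": 0, "dz": 10, "roll": 0},
    {"dx": 0, "dy": 0, "dz": 10, "roll": 0},
  ],
)

```text
t: 16.35
position: [518.3, -194.9, 254.7]
eef_rot: [[-0.992, -0.128, -0.0], [-0.128, 0.992, 0.0], [0.0, 0.0, -1.0]]
ft_force: [0.7, 0.1, -0.0]
opening: -0.001
finger_force: 0.0
```

Run:
```python
from h import *
c=cam("scene");m=blobs(c,80,100,100,60,(190,190,330,300));v,u=np.nonzero(m)
print(len(u),np.mean([ray(c,a,b,137) for a,b in zip(u,v)],0) if len(u) else 0)
o=observe();print(o["t"],o["position"],o["ft_force"])
```

```text
191 [ 624.15082553 -187.35350045  137.        ]
16.4 [ 517.98736663 -194.74959418  253.87782911] [-0.43905073 -0.1900148  -0.06735149]
```

```bash
python3 -c "
from rig import order
print(order.sign_off())"
```

```text
the job is handed in; nothing more can be done
None
```

I pushed the dust cover back to its stop and left it open, then pointed at the red frame and after it the stylus for about two seconds each, and handed the job in at about 16 s.

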